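# Close up the trivet tiles into one flush row

## Robot

A 6-joint arm with a two-finger parallel gripper is mounted at the origin on the work surface. World frame = base frame: x ahead of the robot, y to its left, z up, the work surface at z = 0. Lengths are in m, angles in rad, forces in N, time in s.
With the tool pointing down it reaches from about 0.275 to 1 m from the base axis. Payload 8.4 kg.
Tool frame: the origin (TCP) lies on the centre line of the jaws, within the pads' length; the fingertips stand 17 mm ahead of it and the grasp point (between the pads) lies 2 mm behind it (bot.tcp_to_tips is the y of the fingertips in the tool frame, in m); y points along the fingers, z is the direction in which the jaws open and shut, and the axes are right-handed (so a half turn about y gives the same grasp; the last joint's range is limited). The gripper opens to 85 mm and grips with 20 to 120 N. Pads are 22 mm wide; open, the fingers measure 114 mm over their backs; the gripper's body (76 mm by 85 mm) begins 54 mm behind the grasp point. The pads swing forward as they close: fully open they stand 13 mm farther back than shut.
Start: joints at [-0.002, 0.353, 1.633, -0, 1.155, -0.002], TCP at [0.625, -0, 0.224] pointing down, gripper open.
Joint ranges: [-2.63, 2.63], [-0.92, 2.1], [0.06, 2.66], [-1.3, 4.44], [0, 2.69], [-3.02, 3.02]. Speed limits (rad/s): [2.22, 2.22, 2.79, 3.14, 3.14, 3.14].

## Interface

Orientations are given as a unit quaternion [x, y, z, w].
In Python, from workcell import bot, hand, kinematics, get_obs, vision, hand_in gives the robot as it stands. The module is installed in compiled form; this text tells all that it offers. Calls block until the motion is done:
- bot.reach(position, orientation): joint-space move of the TCP to a pose.
- bot.servo_line(position, ori=None, velocity=0.15): straight line of the TCP; ori=None keeps the orientation; velocity is the mean speed in m/s.
- bot.goto_joints(angles): joint-space move.
- hand.move_gripper(opening, strength=None): finger opening in m; strength is the grip in N (None keeps the last); returns when the fingers have stopped.
- bot.dwell(seconds).
- kinematics.solve_ik(position, orientation): joint angles nearest the present ones, or None.
- get_obs(): the state.
- vision.read_camera(name): name is "scene" or "side" or "wrist"; returns a dict with "frame" (400x640x3 uint8, red, green, blue), "intrinsics" (3x3 intrinsics, pixels), "dist" ([k1, k2, p1, p2, k3] as OpenCV has them; the pictures are not rectified), "view" (4x4, takes a point from world to camera coordinates). Camera axes: x right, y down, z forward; pixel columns grow to the right and rows downward; lengths in m; the calibration is good to about 2 mm. A picture is of the moment at which its call begins. There is no depth.
A pose or a line that the arm cannot do raises bot.IKError and nothing moves.
- hand_in(): hands the job in, once; it reports no verdict.
The state is a dict: "time_s": time; "joint_pos": joint angles; "joint_vel": joint speeds; "joint_efforts": joint torques, N m; "position": TCP position; "orientation": TCP orientation; "wrist_force": force on the tool from outside, world axes, zero at the start; "ft_torque": the same for the moment, N m; "gripper_width": finger opening in m.
Only numpy, scipy, OpenCV 4.12 (cv2) and the standard library are available. Lean on these libraries where they do the work, as an engineer would, in place of code of your own. Each camera call takes 0.05 s, during which the arm holds its last target. There are 200 camera calls.

## Task

Make a landing pad for the hot Dutch oven: nudge the three loose trivet tiles into one straight, closed row on the walnut board, in any order, every tile square and flush against the raised back ledge, the row starting at the brass stop and without gaps. Close it up until it bears on the steel bar that sticks out of the stop (its setting is not known), and press it home from its open end with a firm push of about 15 N, held for a full second; never ram the stop with more than 20 N. Leave the Dutch oven, jar, banneton and spatula alone.

Things in the scene. Friction and masses are not known exactly. Their poses are not given: they have to be found in the camera images.
- board: fixed walnut board 260 x 540 x 22 mm (x, y, z) on the counter; origin at the centre of its underside, z up. A raised ledge 30 mm wide and 20 mm high runs along the whole far (+x) long edge of its top; the ledge's inner face is at x = +100 mm in the board's frame, and the board's top at z = 22 mm. So a 90 mm tile flush with the ledge has its centre at x = +55 mm.
- brass_stop: fixed brass housing 70 x 25 x 18 mm on the board against the ledge, at its left or right end; origin under its centre, at x = +65, y = +247.5 or -247.5 mm in the board's frame, axes parallel. A locked flat steel bar, 50 mm wide (x), 11 mm high, runs through it along y; its end, where the row starts, lies 12.5 to 32.5 mm from the origin towards the middle; how far is not reported.
- oak_stub: fixed pale oak stub 20 x 25 x 18 mm against the ledge at the other end of the board, spanning x = +80 to +100 mm in the board's frame; its origin is the mirror image of the brass stop's. Not part of the row.
- white_tile: loose white glazed stoneware trivet tile, 90 x 90 x 14 mm, about 0.17 kg (hollow-backed), lying flat on the board; too wide to grasp; origin at the centre of its underside, x and y parallel to its sides, z up
- blue_tile: loose blue glazed stoneware trivet tile, same size and frame as the white one
- clay_tile: loose terracotta-red trivet tile, same size and frame as the white one
- dutch_oven: bystander: blue enamel Dutch oven with lid, 240 mm wide, 158 mm high, 4 kg; origin at the centre of its underside
- jar: bystander: glass jar with clamp lid, 92 mm wide, 112 mm high; origin at the centre of its underside
- banneton: bystander: round cane proofing basket upside down, 220 mm wide, 82 mm high; origin at the centre of its underside
- spatula: bystander: red silicone spatula with wooden handle, 260 mm long, 17 mm high, lying beyond the board; origin on its underside, near its middle, x along it towards the blade
Not all that is in view belongs to the job. There is more than one size of the clay_tile; the job needs the largest. Of the things like the blue_tile, leave any that is green; of the rest the larger one is meant.

How it is judged:
By the outcome, as a careful person would: the job done as asked, in the order asked, and still so for the second after the job is handed in, with the robot touching nothing.
It also fails if it takes over 67 s, if anything falls off the work surface, if the arm or the gripper's body presses on something with over 40 N, if the wrist force passes 120 N, or if a joint passes its speed limit or range.

## Working session

There is one attempt and no reset: what is moved stays moved. The work goes in short steps, each a Python script; the robot and the scene stay as the last script left them, time stands still between calls to the robot, and variables do not carry over. Pictures are saved under pics/ and viewed, about 8 in all and at most 12, crops included, and the job is handed in when it is done.

```bash
mkdir -p pics; ls; cat > h.py <<'E'
import numpy as np, cv2
from workcell import bot, hand, kinematics, get_obs, vision, hand_in
def snap(n,fn=None):
    d=vision.read_camera(n)
    if fn: cv2.imwrite('pics/'+fn, cv2.cvtColor(d['frame'],cv2.COLOR_RGB2BGR))
    return d
def ray(d,px,z):
    px=np.array(px,float).reshape(-1,1,2)
    u=cv2.undistortPoints(px,np.array(d['intrinsics']),np.array(d['dist'])).reshape(-1,2)
    V=np.array(d['view']);R=V[:3,:3];c=-R.T@V[:3,3]
    r=np.c_[u,np.ones(len(u))]@R
    return c+r*((z-c[2])/r[:,2])[:,None]
def proj(d,P):
    V=np.array(d['view']);P=np.array(P,float).reshape(-1,3)
    return cv2.projectPoints(P,cv2.Rodrigues(V[:3,:3])[0],V[:3,3],np.array(d['intrinsics']),np.array(d['dist']))[0].reshape(-1,2)
E
python3 - <<'E'
from h import *
a=snap('scene','s0.png');b=snap('side','d0.png');snap('wrist','w0.png')
import pickle;pickle.dump((a,b),open('c0.pkl','wb'))
o=get_obs();print(o['time_s'],o['orientation'],bot.tcp_to_tips)
for d in(a,b):
    V=np.array(d['view']);print(-V[:3,:3].T@V[:3,3],V[2,:3])
E
```

```text
pics
0.15 [ 0.50028635 -0.50027179  0.4997106  -0.49973095] 0.017
[0.93477163 0.82424182 0.90941562] [-0.34888651 -0.6421859  -0.68255071]
[0.28002068 1.00015295 0.95915387] [ 0.13834684 -0.73781801 -0.66066992]
```

View pics/s0.png

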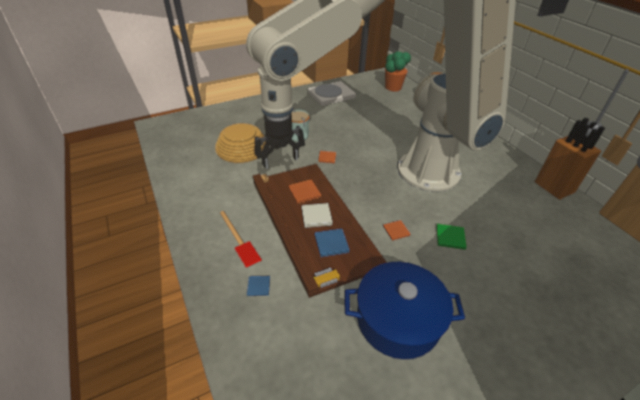

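View pics/d0.png

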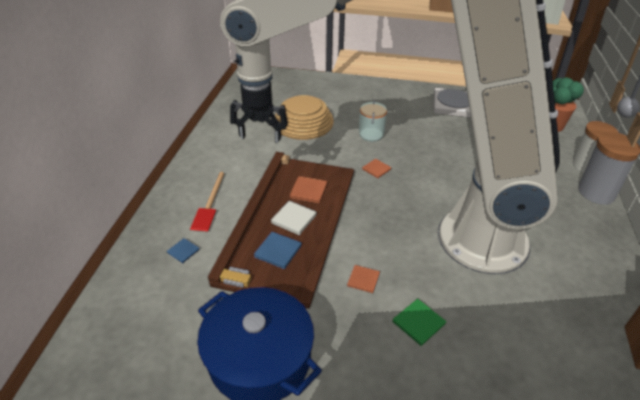

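The scene shows the board with the brass stop at its near end, (327,277) in the scene view and (235,276) in the side view. The oak stub is at the far end, (285,160) in the side view.

Candidates, by scene pixel:
- **Clay:** (305,190) on the board, (327,157) and (397,230) on the counter.
- **Blue:** (332,242) on the board, (258,285) on the counter.
- **Green, to leave:** (450,236).
- **White:** (316,215).

I'll measure the sizes next.

```bash
cat >> h.py <<'E'
RNG={'clay':((4,110,110),(14,230,255)),'white':((10,0,150),(45,75,255)),'blue':((98,90,50),(112,215,200)),'yel':((18,120,110),(30,255,255))}
def blobs(d,c,amin=60):
    hsv=cv2.cvtColor(d['frame'],cv2.COLOR_RGB2HSV);m=cv2.inRange(hsv,*map(np.array,RNG[c]))
    cs=cv2.findContours(m,cv2.RETR_EXTERNAL,cv2.CHAIN_APPROX_NONE)[0]
    return [k for k in cs if cv2.contourArea(k)>amin]
def rect(d,k,z):
    p=(ray(d,k.reshape(-1,2),z)[:,:2]*1000).astype(np.float32)
    (c,s,a)=cv2.minAreaRect(p)
    a=(a+45)%90-45
    return np.array(c),s,a
E
python3 - <<'E'
from h import *
import pickle;A,B=pickle.load(open('c0.pkl','rb'))
for n,d in(('scene',A),('side',B)):
    hsv=cv2.cvtColor(d['frame'],cv2.COLOR_RGB2HSV)
    pts=[(305,190),(327,157),(397,230),(332,242),(258,285),(450,236),(316,215),(327,277),(290,210)] if n=='scene' else [(310,188),(377,168),(364,278),(278,250),(183,250),(420,320),(293,217),(235,276),(265,225)]
    print(n,[hsv[y,x].tolist() for x,y in pts])
    for c in('clay','white','blue','yel'):
        for k in blobs(d,c):
            m=k.reshape(-1,2).mean(0).round()
            if 150<m[1]<300 and 160<m[0]<480:
                for z in (.036,.014): 
                    r=rect(d,k,z);print(c,m,cv2.contourArea(k),z,r[0].round(),np.round(r[1]),round(r[2],1))
ims=[]
for d,(x,y) in((A,(230,150)),(B,(190,140))):
    f=cv2.cvtColor(d['frame'],cv2.COLOR_RGB2BGR)[y:y+170,x:x+180];ims.append(cv2.resize(f,None,fx=2.2,fy=2.2,interpolation=cv2.INTER_CUBIC))
cv2.imwrite('pics/crop0.png',np.hstack(ims))
E
```

```text
scene [[10, 180, 160], [10, 178, 166], [10, 177, 160], [104, 118, 119], [104, 118, 115], [65, 166, 92], [27, 30, 189], [21, 193, 177], [12, 154, 86]]
clay [396. 230.] 303.5 0.036 [332. 230.] [71. 67.] -8.0
clay [396. 230.] 303.5 0.014 [317. 215.] [72. 69.] -8.0
clay [304. 191.] 484.5 0.036 [514. -71.] [109.  95.] -4.4
clay [304. 191.] 484.5 0.014 [504. -94.] [112.  97.] -4.4
clay [327. 157.] 158.0 0.036 [ 347. -215.] [74. 64.] -29.1
clay [327. 157.] 158.0 0.014 [ 332. -241.] [76. 66.] -29.1
white [316. 215.] 511.0 0.036 [531.  54.] [98. 88.] -19.3
white [316. 215.] 511.0 0.014 [521.  35.] [100.  91.] -19.3
white [432. 172.] 948.0 0.036 [18. 37.] [250. 218.] 1.4
white [432. 172.] 948.0 0.014 [-5. 17.] [256. 223.] 1.4
blue [258. 286.] 321.0 0.036 [801. 231.] [56. 56.] -26.4
blue [258. 286.] 321.0 0.014 [798. 216.] [57. 57.] -26.4
blue [331. 242.] 597.0 0.036 [544. 182.] [94. 87.] -15.6
blue [331. 242.] 597.0 0.014 [534. 165.] [96. 89.] -15.6
yel [326. 277.] 176.5 0.036 [619. 293.] [34. 71.] -2.0
yel [326. 277.] 176.5 0.014 [611. 280.] [35. 73.] -2.0
side [[9, 148, 165], [9, 149, 171], 
[... 210 characters left out ...]
 65.] -8.2
clay [308. 189.] 686.0 0.036 [514. -67.] [108.  94.] -3.4
clay [308. 189.] 686.0 0.014 [520. -93.] [110.  96.] -3.4
clay [376. 168.] 261.5 0.036 [ 326. -207.] [69. 67.] -34.8
clay [376. 168.] 261.5 0.014 [ 327. -236.] [71. 69.] -34.8
white [293. 217.] 748.5 0.036 [529.  57.] [97. 92.] -19.2
white [293. 217.] 748.5 0.014 [535.  35.] [100.  94.] -19.2
blue [182. 250.] 342.0 0.036 [781. 237.] [58. 59.] -24.8
blue [182. 250.] 342.0 0.014 [793. 219.] [60. 60.] -24.8
blue [278. 250.] 881.0 0.036 [540. 185.] [94. 90.] -15.4
blue [278. 250.] 881.0 0.014 [546. 166.] [96. 92.] -15.4
yel [235. 277.] 208.0 0.036 [620. 295.] [36. 75.] -3.2
yel [235. 277.] 208.0 0.014 [628. 278.] [37. 77.] -3.2
```

View pics/crop0.png

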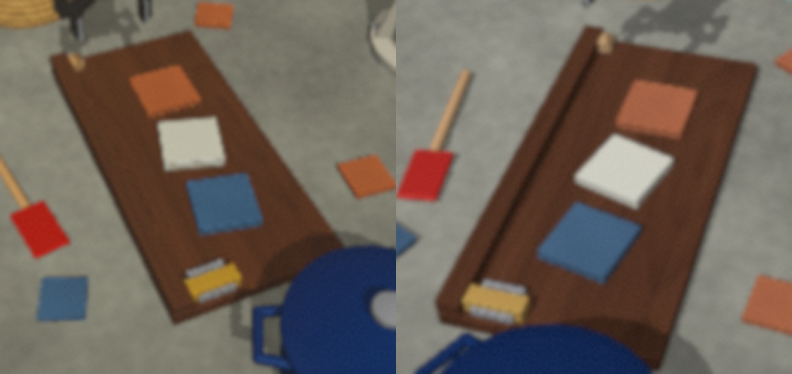

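The close crop confirms the choice. The on-board clay (about 95-100 mm) and blue (about 90 mm) tiles are the large ones. The clay tiles on the counter are about 70 mm and the blue one about 58 mm. Next I'll look down with the wrist camera.

```bash
python3 - <<'E'
from h import *
from scipy.spatial.transform import Rotation as R
d=snap('wrist');V=np.array(d['view']);Rc=V[:3,:3];c=-Rc.T@V[:3,3]
o=get_obs();T=R.from_quat(o['orientation']).as_matrix();print(T.round(3));print('cam in tool',(T.T@(c-o['position'])).round(3),'axes in tool\n',(Rc@T).round(3));print(d['intrinsics'],d['dist'])
for q in [(0.5,0.0,.5),(.5,.06,.5),(.45,.06,.5),(.45,.06,.42)]:
    print(q,kinematics.solve_ik(q,o['orientation']))
E
```

```text
[[-0.    -0.001  1.   ]
 [-1.     0.    -0.   ]
 [-0.    -1.    -0.001]]
cam in tool [-0.076 -0.15   0.001] axes in tool
 [[-0.     0.     1.   ]
 [ 0.955 -0.296  0.   ]
 [ 0.296  0.955 -0.   ]]
[[343.93243451   0.         319.75224918]
 [  0.         343.93243451 197.23101576]
 [  0.           0.           1.        ]] [0.00580849 0.         0.         0.         0.        ]
(0.5, 0.0, 0.5) [-3.00057669e-03  4.72538992e-03  1.47196614e+00  8.20407262e-07
  1.66574803e+00 -2.98097799e-03]
(0.5, 0.06, 0.5) [1.16379565e-01 1.10347458e-02 1.46560002e+00 1.02134553e-04
 1.66579866e+00 1.16408732e-01]
(0.45, 0.06, 0.5) [ 1.29160694e-01 -7.64210041e-02  1.54979329e+00  1.12956353e-04
  1.66905978e+00  1.29191250e-01]
(0.45, 0.06, 0.42) [ 1.29160694e-01 -6.18950758e-02  1.69815916e+00  1.12646626e-04
  1.50616798e+00  1.29172893e-01]
```

```bash
cat >> h.py <<'E'
from scipy.spatial.transform import Rotation as R
def ori(th):  # tool down; tool x at world heading th (rad), jaws open along th+90deg
    c,s=np.cos(th),np.sin(th)
    return R.from_matrix(np.array([[c,0,-s],[s,0,c],[0,-1,0]])).as_quat()
E
python3 - <<'E'
from h import *
import pickle
bot.reach([.47,.09,.33],ori(0)); o=get_obs();print(o['time_s'],o['joint_pos'],o['position'])
d=snap('wrist','w1.png');pickle.dump(d,open('c1.pkl','wb'))
for c in('clay','white','blue','yel'):
    for k in blobs(d,c,200):
        r=rect(d,k,.036 if c!='yel' else .04);print(c,k.reshape(-1,2).mean(0).round(),r[0].round(),np.round(r[1]),round(r[2],1))
E
```

```text
1.45 [ 1.85814690e-01  2.70345753e-02  1.79974993e+00 -1.17039228e-04
  1.31479613e+00 -1.38339861e+00] [0.47023011 0.08988127 0.32984121]
clay [319. 281.] [662.  90.] [293.  27.] -3.3
clay [141. 271.] [ 647. -164.] [133.  28.] -3.3
clay [275. 177.] [521.  50.] [519. 219.] -3.2
clay [417.  24.] [321. 202.] [64. 57.] -7.9
clay [48. 34.] [ 332. -229.] [68. 65.] -33.8
white [307. 335.] [759.  92.] [181. 364.] 0.3
white [579. 270.] [645. 463.] [52. 22.] -40.7
white [561. 292.] [686. 435.] [312. 134.] -31.2
white [290. 193.] [529.  51.] [91. 92.] -19.4
white [600.  69.] [372. 429.] [43. 18.] -23.0
white [210. 123.] [ 459. -100.] [355. 957.] 32.1
white [10. 10.] [ 310. -264.] [23. 27.] -0.1
blue [393. 344.] [773. 203.] [58. 59.] -25.5
blue [384. 201.] [541. 178.] [88. 89.] -15.2
blue [594. 194.] [549. 449.] [290. 145.] 15.3
yel [462. 251.] [616. 290.] [30. 73.] -0.1
yel [  7. 255.] [ 623. -347.] [ 29. 139.] -15.3
```

View pics/w1.png

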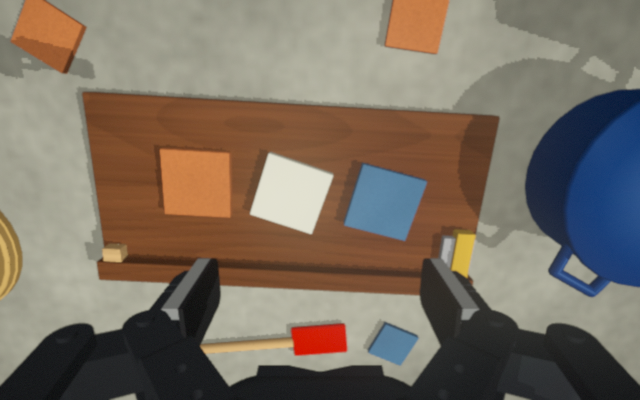

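The wrist view shows the full board: near corners at (82,92) and (498,116), clay (195,183), white (291,193), blue (386,201), stub (115,253), brass and bar (455,253). The Dutch oven is clear of the board. Now I'll fit the board pose from its edges.

```bash
python3 - <<'E'
from h import *
import pickle
d=pickle.load(open('c1.pkl','rb'))
S=cv2.cvtColor(d['frame'],cv2.COLOR_RGB2HSV)[:,:,1].astype(float);S=cv2.GaussianBlur(S,(3,3),0)
def edge(p,q,n,z,ax,w=8):
    P=[]
    for t in np.linspace(.08,.92,n):
        x,y=np.array(p)*(1-t)+np.array(q)*t;x,y=int(round(x)),int(round(y))
        v=S[y-w:y+w+1,x] if ax else S[y,x-w:x+w+1]
        g=np.abs(np.diff(v));i=int(g.argmax());
        if 0<i<len(g)-1:
            a,b,c=g[i-1:i+2];i=i+.5*(a-c)/(a-2*b+c+1e-9)
        i=i+.5-w; P.append((x,y+i) if ax else (x+i,y))
    W=ray(d,P,z)[:,:2]*1000
    l=cv2.fitLine(W.astype(np.float32),cv2.DIST_HUBER,0,.5,.01).ravel()
    if l[ax]<0 : l[:2]*=-1
    res=(W-l[2:])@[-l[1],l[0]];print(l.round(3),'ang',np.degrees(np.arctan2(l[1],l[0])).round(2),'res',np.median(abs(res)).round(2));return l
a=edge((82,92),(498,116),60,.022,1)   # near edge
b=edge((82,92),(96,225),30,.022,0)    # -y end
c=edge((498,116),(480,215),30,.022,0)   # +y end
# near edge direction -> board y
v=a[:2]*np.sign(a[1]); th=np.arctan2(-v[0],v[1]); 
X=np.array([np.cos(th),np.sin(th)]);Y=np.array([-X[1],X[0]])
print('theta',np.degrees(th))
def isect(l,m): s=np.linalg.solve(np.c_[l[:2],-m[:2]],m[2:]-l[2:]);return l[2:]+s[0]*l[:2]
p=isect(a,b);q=isect(a,c);print(p,q,np.linalg.norm(p-q))
C=(p+q)/2+130*X;print('center',C)
# predictions
def w(x,y,z): return [*(C+x*X+y*Y)/1000,z/1000]
im=cv2.cvtColor(d['frame'],cv2.COLOR_RGB2BGR)
im=cv2.resize(im,None,fx=1.25,fy=1.25)
for pts in ([(-130,-270,22),(100,-270,42),(100,270,42),(-130,270,22)],[(130,-270,42),(130,270,42)],[(100,-270,22),(100,270,22)],[(30,235,40),(100,235,40),(100,260,40),(30,260,40)]):
    cv2.polylines(im,[(proj(d,[w(*t) for t in pts])*1.25+.1).round().astype(int)],pts[0][0]==30,(0,255,0),1)
cv2.imwrite('pics/w1o.png',im)
for n,k,c in(('white',(529,51),0),('blue',(541,178),0),('clay',(514,-70),0)):
    e=np.array(k)-C;print(n,(e@X).round(1),(e@Y).round(1))
np.savez('board.npz',C=C,th=th)
E
```

```text
[ 5.80000e-02  9.98000e-01  4.07527e+02 -1.20500e+01] ang 86.69 res 0.05
[ 9.98000e-01 -5.80000e-02  4.75108e+02 -2.16589e+02] ang -3.3 res 0.03
[ 9.98000e-01 -5.80000e-02  5.04928e+02  3.18550e+02] ang -3.35 res 0.05
theta -3.3051398
[ 395.97852 -212.0261 ] [426.88257 323.11224] 536.0299
center [541.2143   48.04811]
white -12.4 2.2
blue -7.7 129.7
clay -20.4 -119.4
```

View pics/w1o.png

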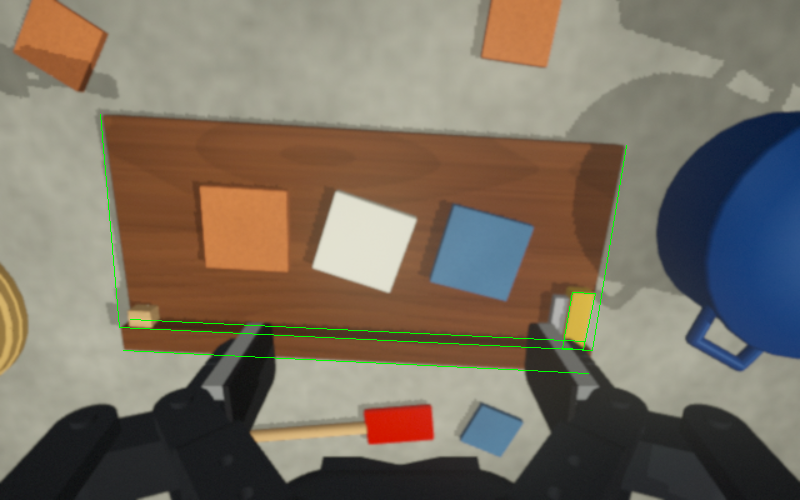

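The board pose is good to about 2 mm. Now I'll lower the gripper by the clay tile and probe for the board height with a half-open gripper.

```bash
cat >> h.py <<'E'
import os
if os.path.exists('board.npz'):
    _b=np.load('board.npz');C=_b['C'];TH=float(_b['th']);X=np.array([np.cos(TH),np.sin(TH)]);Y=np.array([-X[1],X[0]])
    def W(x,y,z): return np.array([*(C+x*X+y*Y)/1000,z/1000])   # board mm (z above counter) -> world m
    def inB(p): e=np.array(p[:2])*1000-C; return np.array([e@X,e@Y,p[2]*1000])
    def F(): f=np.array(get_obs()['wrist_force']); return np.array([f[:2]@X,f[:2]@Y,f[2]])  # board axes
    def guard(start,end,step,ax,lim,vel=.03,base=None):
        """step from start to end (board mm) until |force[ax]-base|>lim"""
        base=F() if base is None else base
        s,e=np.array(start,float),np.array(end,float);n=int(np.ceil(np.linalg.norm(e-s)/step));log=[]
        for i in range(1,n+1):
            p=s+(e-s)*i/n; bot.servo_line(W(*p),velocity=vel); f=F()-base;log.append(f.round(1))
            if abs(f[ax])>lim: return p,f,log
        return p,f,log
E
python3 - <<'E'
from h import *
bot.reach(W(-100,-119,90),ori(TH)); hand.move_gripper(.05)
t0=get_obs()['time_s']; bot.servo_line(W(-100,-119,48),velocity=.1)
t1=get_obs()['time_s'];b=F();print(b,t0,t1)
p,f,l=guard((-100,-119,48),(-100,-119,30),1,2,2.5,base=b)
o=get_obs();print(p,f,len(l),o['time_s']-t1,inB(o['position']),o['gripper_width'],l[-4:])
E
```

```text
[ 0.365524   -0.21213388  0.30319553] 3.05 3.6167
[-100. -119.   30.] [-0.62525655  0.15687945  0.07924775] 18 4.5 [-100.07280234 -118.99459634   29.94364817] 0.050231637980132256 [array([-0.9, -0.5,  0. ]), array([-0.3, -0.8, -0.6]), array([-0.1,  0.4,  0. ]), array([-0.6,  0.2,  0.1])]
```

```bash
python3 - <<'E'
from h import *
p,f,l=guard((-100,-119,30),(-100,-119,20),1,2,3)
o=get_obs();print(p,f,len(l),o['time_s'],inB(o['position']),l)
snap('side','d1.png')
im=cv2.imread('pics/d1.png')[90:310,180:400];cv2.imwrite('pics/d1c.png',cv2.resize(im,None,fx=2.7,fy=2.7,interpolation=cv2.INTER_CUBIC))
E
```

```text
[-100. -119.   20.] [ 0.27801181 -0.22964774 -1.1090354 ] 10 10.6167 [-100.04947796 -118.99647039   19.94601919] [array([-0. , -0. ,  0.2]), array([ 1.1,  0.5, -0.1]), array([-0.1, -0.2, -0.6]), array([ 0.4, -1.2, -0.6]), array([0.5, 0.2, 0. ]), array([-0.6, -0. , -0.2]), array([-0.1, -0.1,  0.3]), array([-0.5, -0.1, -1.1]), array([ 0.6, -0.1, -0.6]), array([ 0.3, -0.2, -1.1])]
```

View pics/d1c.png

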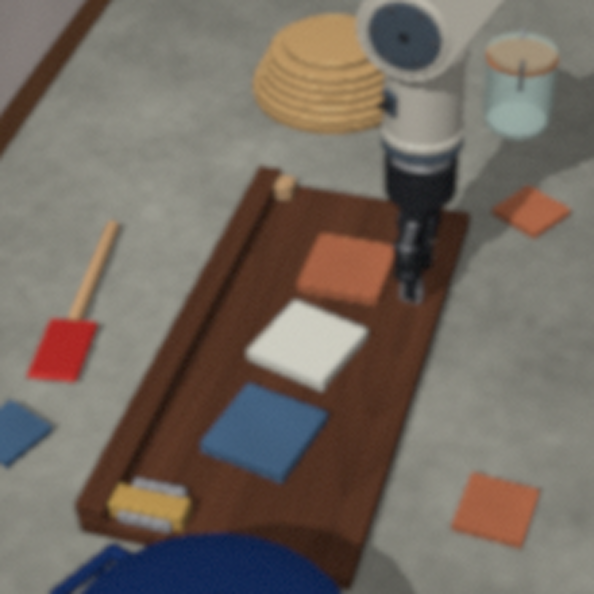

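```bash
python3 - <<'E'
from h import *
import pickle
A,B=pickle.load(open('c0.pkl','rb'))
o=get_obs();T=R.from_quat(o['orientation']).as_matrix();p=np.array(o['position']);print(o['wrist_force'],o['gripper_width'],o['joint_efforts'],T.round(3))
for z in(.022,.036,.05): print(z,proj(B,[[*(W(-100,y,0)[:2]),z] for y in(-152,-119,-86)]).round(1).tolist())
for t in(-.05,0,.017): print(t,proj(B,[p+t*T[:,1]]).round(1))
print('board corners',proj(B,[W(-130,-270,22),W(-130,270,22),W(130,-270,42)]).round(1).tolist())
d=snap('wrist','w2.png')
print(d['view'][2])
E
```

```text
[ 0.43076182  0.29874695 -0.07200263] 0.04983809861835919 [ 6.04875186e-04 -4.69468331e+01 -1.74449909e+01 -1.28067049e-04
 -3.31493597e-03 -2.68901948e-05] [[ 0.998 -0.     0.058]
 [-0.058  0.     0.998]
 [-0.    -1.     0.   ]]
0.022 [[336.6, 189.0], [334.1, 196.1], [331.5, 203.3]]
0.036 [[336.7, 185.4], [334.2, 192.4], [331.7, 199.7]]
0.05 [[336.9, 181.8], [334.4, 188.8], [331.8, 196.0]]
-0.05 [[334.6 183.5]]
0 [[334.1 196.6]]
0.017 [[333.9 200.9]]
board corners [[354.0, 167.3], [309.5, 303.1], [275.3, 149.8]]
[ 0.29549083 -0.01664989 -0.95520048  0.05555221]
```

View pics/w2.png

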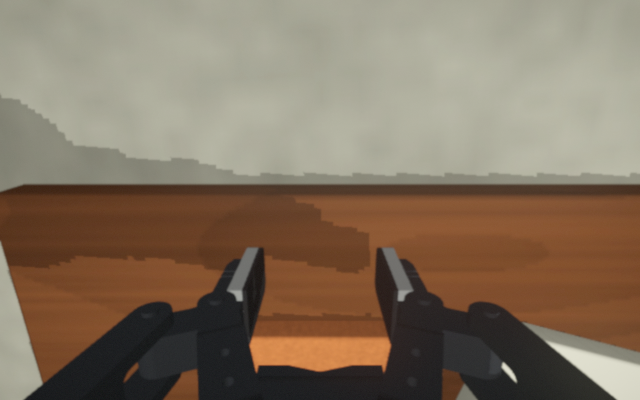

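The wrist image geometry (pad tips at (262,250) and (378,248), 50 mm apart) puts the tips about 15 mm behind the TCP, not ahead of it. The side view agrees and so does the missing contact. I'll keep probing down at 40 mm opening.

```bash
python3 - <<'E'
from h import *
hand.move_gripper(.04)
b=F();p,f,l=guard((-100,-119,20),(-100,-119,-4),1.5,2,3,base=b)
o=get_obs();print(p,f,len(l),o['time_s'],inB(o['position']),l[-3:])
E
```

```text
[-100.  -119.    12.5] [-1.91212955  0.34842551  9.76279595] 5 12.225 [ -99.78400525 -119.02012323   12.9252475 ] [array([0.4, 0.6, 0.8]), array([ 0.4,  1.1, -0.2]), array([-1.9,  0.3,  9.8])]
```

Contact at TCP z≈13, so the tips are about 9 mm behind the TCP at 40 mm opening. I'll push at TCP z=18, clay first.

```bash
cat >> h.py <<'E'
def pushx(y,x0,lim=6,z=18,pre=-8):
    bot.servo_line(W(x0,y,z),velocity=.15); b=F()
    bot.servo_line(W(pre,y,z),velocity=.07); f0=F()-b
    p,f,l=guard((pre,y,z),(8,y,z),.8,0,lim,base=b)
    print('pushx',y,'before',f0.round(1),'end',p,f.round(1),len(l),'actual',inB(get_obs()['position']).round(1),'t',get_obs()['time_s'])
    q=p[0]-20; bot.servo_line(W(q,y,z),velocity=.15)
    return p
E
python3 - <<'E'
from h import *
bot.servo_line(W(-100,-119,18),velocity=.1)
p=pushx(-119,-95)
bot.servo_line(W(p[0]-25,-119,48),velocity=.2)
bot.servo_line(W(-92,3,40),velocity=.25)
print(get_obs()['time_s'])
d=snap('scene','s1.png');e=snap('side','d2.png')
for c,D in(('clay',d),('clay',e)):
    for k in blobs(D,c,150):
        r=rect(D,k,.036);print(c,inB([*r[0]/1000,0])[:2].round(1),np.round(r[1]),round(r[2],1))
E
```

```text
pushx -119 before [-0.5 -1.3  0.6] end [   0. -119.   18.] [-7.7 -0.9  6.9] 10 actual [  -1.8 -118.9   17.8] t 16.6167
17.9083
clay [-219.   169.1] [71. 67.] -8.0
clay [  53.7 -120.8] [104.  92.] -3.4
clay [-240.2  175.5] [69. 63.] -8.2
clay [  53.  -116.1] [106.  92.] -3.5
clay [-200.9 -267.2] [70. 67.] -33.4
clay [-1004.5  -657.2] [147. 242.] 13.3
clay [ -338.6 -1841.1] [189. 103.] -1.7
```

```bash
python3 - <<'E'
from h import *
p=pushx(3,-92,pre=-6)
bot.servo_line(W(p[0]-25,3,48),velocity=.2)
bot.servo_line(W(-92,130,40),velocity=.25)
p=pushx(130,-92,pre=-6)
bot.servo_line(W(p[0]-25,130,48),velocity=.2)
# turn the tool to push along +y: tool x -> board +y, jaws along x
q=ori(TH+np.pi/2); 
for a in(TH+np.pi/2,TH-np.pi/2): print(kinematics.solve_ik(W(55,-200,90),ori(a)))
bot.servo_line(W(-60,0,150),velocity=.25)
print(get_obs()['time_s'])
d=snap('scene','s2.png');e=snap('side','d3.png')
for c in('clay','white','blue'):
  for D in(d,e):
    for k in blobs(D,c,300):
        r=rect(D,k,.036);m=inB([*r[0]/1000,0])[:2]
        if abs(m[0]-50)<30: print(c,m.round(1),np.round(r[1]),round(r[2],1))
E
```

```text
pushx 3 before [ 0.4  0.3 -0.1] end [-0.55555556  3.         18.        ] [-6.6  0.3  3.8] 7 actual [-1.8  3.  17.9] t 21.4333
pushx 130 before [-0.4 -0.6 -1.9] end [ -0.55555556 130.          18.        ] [-8.6  1.1  4.5] 7 actual [ -1.7 129.9  17.9] t 26.1667
[-2.61323563e-01  4.75057679e-01  1.78322440e+00 -4.44089210e-16
  8.83310579e-01  2.93795466e+00]
[-2.61323563e-01  4.75057679e-01  1.78322440e+00 -4.44089210e-16
  8.83310579e-01 -2.03637990e-01]
27.575
clay [  53.6 -120.8] [105.  92.] -3.8
clay [  53.3 -116.5] [107.  92.] -3.4
white [53.6 18. ] [95. 86.] -4.0
white [53.4 22.4] [99. 90.] -3.3
white [   73.4 -1254.8] [ 552. 1106.] 5.9
blue [ 54.2 142.7] [93. 84.] -3.1
blue [ 52.9 146.1] [95. 91.] -3.4
```

All three tiles are flush with the ledge. I'll turn the tool and close the row from the open end, stopping lightly at first contact.

```bash
python3 - <<'E'
from h import *
q=ori(TH-np.pi/2)
bot.reach(W(47,-188,75),q)
bot.servo_line(W(47,-188,18),velocity=.08); b=F();print('b',b.round(1),get_obs()['time_s'])
np.save('b.npy',b)
for y in(-150,-100,-74):
    bot.servo_line(W(47,y,18),velocity=.07);print(y,(F()-b).round(1))
p,f,l=guard((47,-74,18),(47,-40,18),1,1,8,base=b,vel=.03)
np.save('p.npy',p);o=get_obs();print(p,f,inB(o['position']).round(2),o['time_s']);print([x[:2].tolist() for x in l])
d=snap('scene','s3.png');e=snap('side','d4.png')
for c in('clay','white','blue'):
  for D in(d,e):
    for k in blobs(D,c,200):
        r=rect(D,k,.036);m=inB([*r[0]/1000,0])[:2]
        if abs(m[0]-50)<30: print(c,m.round(1),np.round(r[1]),round(r[2],1))
A=cv2.imread('pics/s3.png')[150:320,230:410];B=cv2.imread('pics/d4.png')[140:310,190:370]
cv2.imwrite('pics/crop3.png',cv2.resize(np.hstack([A,B]),None,fx=2.2,fy=2.2,interpolation=cv2.INTER_CUBIC))
E
```

```text
b [ 0.8 -0.8  0.4] 29.6583
-150 [-2.   0.6 -0.9]
-100 [-0.5  0.5 -0.4]
-74 [-0.8  0.4 -0.7]
[ 47. -60.  18.] [ -1.34938157 -11.06468775   0.05991606] [ 47.   -61.31  18.03] 35.2417
[[-0.7, 1.1], [-1.0, -3.2], [-0.9, -2.5], [-0.3, -3.0], [-1.1, -1.2], [-0.8, -1.9], [-0.8, -2.4], [-1.8, -2.5], [-0.4, -1.9], [-0.3, -1.4], [-0.2, -1.2], [-1.4, -2.5], [-0.5, -5.2], [-1.3, -11.1]]
clay [53.6 -7.7] [90. 93.] -2.7
clay [53.1 -5.5] [89. 92.] -3.4
white [54.1 84. ] [88. 86.] -3.2
white [53.1 85.6] [89. 89.] -3.7
blue [ 54.  179.1] [88. 83.] -4.1
blue [ 52.7 183.3] [91. 91.] -3.8
```

View pics/crop3.png

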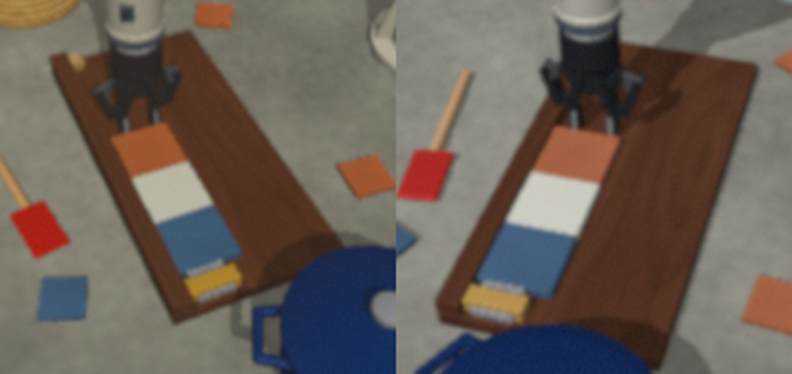

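The crop shows a closed row (clay, white, blue) against the steel bar, with the fingers at the clay end. I'll square each tile gently against the ledge again, then do the firm press.

```bash
python3 - <<'E'
from h import *
bot.servo_line(W(47,-72,18),velocity=.15);bot.servo_line(W(47,-75,60),velocity=.2)
bot.reach(W(-28,-5,50),ori(TH))
for y in(-5,85,175):
    bot.servo_line(W(-28,y,40),velocity=.25)
    bot.servo_line(W(-18,y,18),velocity=.12); b=F()
    bot.servo_line(W(-4,y,18),velocity=.08)
    p,f,l=guard((-4,y,18),(6,y,18),.8,0,6,base=b)
    print(y,p,f.round(1),inB(get_obs()['position']).round(2),get_obs()['time_s'])
    bot.servo_line(W(-20,y,18),velocity=.15); bot.servo_line(W(-28,y,45),velocity=.25)
E
```

```text
-5 [-0.15384615 -5.         18.        ] [-7.6  0.2  5.1] [-1.76 -5.06 17.78] 39.4167
85 [-0.15384615 85.         18.        ] [-7.9  1.3  5.5] [-1.74 84.89 17.8 ] 42.4
175 [-1.53846154e-01  1.75000000e+02  1.80000000e+01] [-8.4  1.2  5.4] [ -1.71 174.91  17.87] 45.3833
```

```bash
python3 - <<'E'
from h import *
bot.servo_line(W(-20,100,70),velocity=.3)
bot.reach(W(47,-78,60),ori(TH-np.pi/2))
bot.servo_line(W(47,-78,18),velocity=.12); b=F();print('b',b.round(1),get_obs()['time_s'])
bot.servo_line(W(47,-64,18),velocity=.06)
p,f,l=guard((47,-64,18),(47,-50,18),1,1,5,base=b);print(p,f.round(1),get_obs()['time_s'])
p,f,l2=guard(p,(47,p[1]+5,18),.3,1,14.6,base=b);print(p,f.round(1),[x[1] for x in l2])
h=[]
for i in range(13):
    bot.dwell(.1);h.append(round(float(-(F()-b)[1]),1))
print('hold',h,inB(get_obs()['position']).round(2),get_obs()['time_s'])
E
```

```text
b [0.7 0.4 0.1] 47.9833
[ 47. -61.  18.] [-0.8 -5.9  1.5] 49.1167
[ 47.         -59.23529412  18.        ] [ -0.9 -15.1   0.6] [np.float64(-8.0), np.float64(-8.6), np.float64(-11.5), np.float64(-13.0), np.float64(-13.7), np.float64(-15.1)]
hold [15.9, 16.2, 16.1, 15.8, 15.5, 15.5, 15.6, 15.9, 15.8, 14.6, 15.2, 15.8, 15.2] [ 46.96 -61.29  18.  ] 51.9167
```

The press averaged 15.6 N for 1.3 s. Now I'll retreat and take the final look.

```bash
python3 - <<'E'
from h import *
bot.servo_line(W(47,-75,18),velocity=.1);bot.servo_line(W(40,-80,70),velocity=.2)
bot.reach(W(-10,100,240),ori(TH)); print(get_obs()['time_s'])
bot.dwell(.2);d=snap('wrist','w3.png')
a=snap('side','d5.png')
for c in('clay','white','blue'):
  for D in(d,a):
    for k in blobs(D,c,200):
        r=rect(D,k,.036);m=inB([*r[0]/1000,0])[:2]
        if abs(m[0]-50)<30 and max(r[1])<120: print(c,m.round(1),np.round(r[1],1),round(r[2]-np.degrees(TH),2))
E
```

```text
53.7833
clay [53.2 -5.7] [88.8 92.2] -0.38
white [ 74.9 425.1] [53.1 23. ] -26.01
white [ 63.6 227.2] [12. 49.] -0.02
white [ 25.3 276.2] [32.4 18.4] -18.65
white [53.9 84.3] [90.8 90.7] -0.09
white [53.3 85.5] [89.  89.6] -0.77
blue [ 53.4 175.6] [85.7 89.4] -0.03
blue [ 52.8 183.5] [91.5 90.9] -0.13
```

View pics/w3.png

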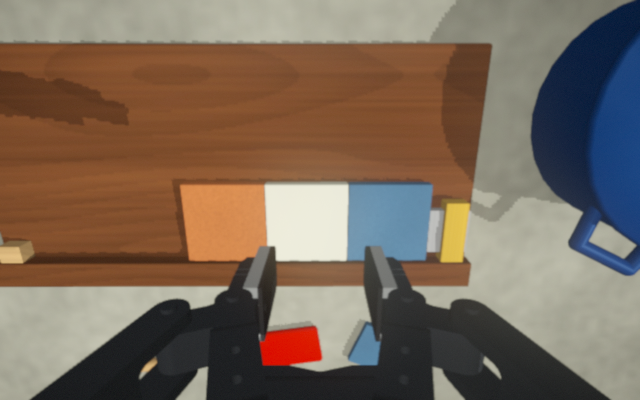

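The row runs straight from (181,220) to (432,220), flush with the ledge. The tiles have no gaps, and the blue tile bears on the bar at (435,230). Handing in.

```bash
python3 -c "
from h import *
hand_in()"
```

```text
the job is handed in; nothing more can be done
```

The job is handed in: the clay, white and blue tiles stand in one closed row, flush with the back ledge and bearing on the steel bar. I pushed each tile against the ledge, closed the row from its open end and squared each tile again. I then pressed the row home, averaging 15.6 N for 1.3 s with a highest reading of 16.2 N.

- **Last checks:** the final wrist picture shows a straight row with no visible gaps. The white and blue tiles were within 0.1° of square in that view, and the arm was clear of everything at about 54 s.
- **Fingertip offset:** the tips touched the board about 9 mm behind the TCP at 40 mm opening, not 17 mm ahead as described. I set the push height from that contact, which reached about 10 N on the board.
- **Board length:** the wrist camera measured it at 536 mm instead of 540 mm, so positions were good to a few millimetres. The final fits relied on contact rather than on the pictures.
- **Tile readings that disagreed:** the side view gave up to 0.8° of tilt (white tile) and put the blue tile about 8 mm nearer the stop than the wrist view did. Its outlines include the tiles' side faces, so I went by the wrist view. The clay tile was measured only from the side view, at 0.4°.
- **Bystanders:** I never went near them, but did not measure their positions again at the end.

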